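# Close a matched pair of test jaws and hold it up to the inspection camera

## Task

The two steel jaws with colour dots are a matched pair whose joint is to be inspected: on the bench, bring the blue-dotted jaw up to the red-dotted one until their slotted faces meet flush with no gap and their ends are level. Then grip the closed pair as one (best across its two outer faces), lift it and hold it upright in front of the inspection camera, the middle of the pair 8 cm straight out from the lens at lens height, with one end of the pair (where the joint shows as an upright line) squarely facing the lens. Finish while still holding the pair closed and still in the air there; do not touch the camera or its stand, and leave the two weights and the spring where they stand.

Things in the scene. Friction and masses are not known exactly. Their poses are not given: they have to be found in the camera images.
- jaw_red: steel jaw block with two red dots on its top, 24 mm (x) x 40 mm (y) x 36 mm (z), 0.15 kg, loose on the bench; origin at the centre of its underside, z up. Its +x face is the mating face (flat, with an upright slot 12 mm wide and 7 mm deep down its middle), -x is the plain outer face, +y and -y are the plain flat ends
- jaw_blue: the same jaw with two blue dots, 24 x 40 x 36 mm, 0.15 kg, loose; origin under its centre, z up. Its -x face is the slotted mating face, +x the plain outer face, +y and -y the ends. Closed, its axes are parallel to jaw_red's and its origin is 24 mm along jaw_red's +x; the pair is then 48 (x) x 40 (y) mm. It starts 14 to 30 mm of gap away on that side, skewed and shifted endways
- jaw_red_face (a point): centre of jaw_red's mating face, 18 mm above its underside and 12 mm along +x from its origin: the middle of the closed pair. Axes as jaw_red
- jaw_blue_face (a point): centre of jaw_blue's mating face, 18 mm above its underside and 12 mm along -x from its origin. Axes as jaw_blue
- camera_stand: fixed stand: grey foot 100 (x) x 110 (y) x 14 mm, steel column 20 mm thick, 274 mm high; origin under the centre of the foot; the camera looks level along its -x. On the column a white camera body 46 x 44 x 44 mm with a black lens barrel 32 mm across, 24 mm long; the lens axis is 140 to 200 mm above the bench (differs each time), the body's top 22 mm higher
- lens (a point): centre of the front of the camera's lens. Axes as camera_stand: the camera looks along -x
- focus (a point): the point 80 mm straight out in front of the lens, on its axis, where the middle of the pair is to be held. Axes as camera_stand: x points to the camera
- weight_large: brass-coloured check weight with a knob, 33 mm across, 42 mm high, loose; origin at the centre of its underside
- weight_small: grey steel check weight with a knob, 27 mm across, 35 mm high, loose; origin at the centre of its underside
- spring: upright wire test spring, 18 mm across, 32 mm high, loose; origin at the centre of its underside
Mind the look-alikes: they are no part of the job. Leave any turquoise look-alike of the jaw_red alone. What is shaped like the jaw_blue but pink is not meant.

How it is judged:
By the outcome, as a careful person would: the job done as asked, in the order asked, and still so for the second after the job is handed in, while the arm keeps its last pose, push and grip.
It also fails if it takes over 54 s, if anything falls off the work surface, if the arm or the gripper's body presses on something with over 40 N, if the wrist force passes 120 N, or if a joint passes its speed limit or range.

## Robot

A 7-joint arm with a two-finger parallel gripper is mounted at the origin on a cart in front of the work surface, level with it; the furniture and walls round the work are solid. World frame = base frame: x ahead of the robot, y to its left, z up, the work surface at z = 0. Lengths are in m, angles in rad, forces in N, time in s.
With the tool pointing down it reaches from about 0.425 to 0.925 m from the base axis. Payload 6.8 kg.
Tool frame: the origin (TCP) lies between the finger pads; the fingertips stand r.tcp_to_tips ahead of it and the grasp point (between the pads) lies 3 mm ahead of it (r.tcp_to_tips is the distance from the TCP to the fingertips, in m); z points along the fingers, y is the line along which they close (so a half turn about z gives the same grasp; the last joint's range is limited). The gripper opens to 85 mm and grips with 20 to 120 N. Pads are 22 mm wide; open, the fingers measure 114 mm over their backs; the gripper's body (76 mm by 85 mm) begins 54 mm behind the grasp point. The pads swing forward as they close: fully open they stand 13 mm farther back than shut.
Start: joints at [1.001, 0.477, 0.022, 1.555, -0.011, 1.109, -0.083], TCP at [0.301, -0.604, 0.253] pointing down, gripper open.
Joint ranges: [-2.96, 2.96], [-0.34, 2.1], [-1.41, 1.46], [0.24, 2.44], [-1.37, 4.51], [0.17, 1.92], [-2.96, 2.96]. Speed limits (rad/s): [2.39, 2.39, 3.14, 3.14, 3.14, 3.14, 3.14].

## Interface

Orientations are given as a rotation vector (axis times angle).
In Python, from bench import r gives the robot as it stands. The module is installed in compiled form; this text tells all that it offers.
- The arm moves only by the tool step_arm, never from a script. Its argument "moves" is a list of rows, each an object of numbers: "rx", "ry", "rz": the turn, a rotation vector about the tool's x, y, z in degrees; "dx", "dy", "dz": the shift along the tool's x, y, z in mm; "gripper": the opening, from -1 (shut) to 1 (fully open). In form: [{"rx": .., "ry": .., "rz": .., "dx": .., "dy": .., "dz": .., "gripper": ..}, ...]. A call has 1 to 20 rows; each row shifts and turns the commanded pose from where the row before left it, along the tool's axes as they then stand; what a row does not reach is not made up. A row lasts 1/8 s, in which the tool goes at most 62.5 mm and 10.7 degrees, less where a joint would pass 70% of its speed; a pose out of reach is approached as far as the arm can. A call is refused whole if a number of a shift passes 62.5 or a number of a turn 10.7, either way. A call with a gripper value outside its range is refused whole. The fingers move at their own pace and stop on an object; "grip_force" is the grip in N (left out, the last holds). Time passes only in rows, so rows that do not move let the fingers close. It gives the time, the measured TCP pose, the force, the opening and the grip force at its end, in the units of the state.
- r.get_obs(): the state, without advancing time (a new reading comes with each control period).
- r.grab_frame(name): name is "scene" or "top"; returns the picture (384x512x3 uint8, blue, green, red); there is no depth.
- r.camera_info(name): a dict with "mtx" (3x3 intrinsics, pixels), "rvec" (rotation vector, rad) and "tvec" (3), from world to camera coordinates, as OpenCV has them. Camera axes: x right, y down, z forward; pixel columns grow to the right and rows downward; lengths in m; the calibration is good to about 2 mm. A picture is of the moment at which its call begins. camera_info takes no time and is no camera call.
- r.hand_in(): hands the job in; it is judged then, once.
The state is a dict: "clock": time; "joints": joint angles; "qvel": joint speeds; "tau": joint torques, N m; "tcp_pos": TCP position; "orientation": TCP orientation; "contact_force": force on the tool from outside, world axes, zero at the start; "moment": the same for the moment, N m; "grip_width": finger opening in m; "gripper_force": force on a finger pad.
Only numpy, scipy, OpenCV 4.12 (cv2) and the standard library are available. Lean on these libraries where they do the work, as an engineer would, in place of code of your own. Each camera call takes 0.05 s, during which the arm holds its last target. There are 200 camera calls.

## Working session

There is one attempt and no reset: what is moved stays moved. The work goes in short steps, Python scripts to look and compute and a tool call to move; the robot and the scene stay as the last step left them, time stands still between calls to the robot, and variables do not carry over. Pictures are saved under pics/ and viewed, at most 10 in all, crops included, and the job is handed in when it is done.

Besides the shell and the picture viewer there is one more tool, called in YAML: its name, and indented under it one key for each argument. step_arm: Moves the arm, as the interface text tells. Its arguments: {"type":"object","properties":{"moves":{"type":"array","items":{"type":"object","properties":{"rx":{"type":"number"},"ry":{"type":"number"},"rz":{"type":"number"},"dx":{"type":"number"},"dy":{"type":"number"},"dz":{"type":"number"},"gripper":{"type":"number"}}}},"grip_force":{"type":"number"}},"required":["moves"]}

```bash
mkdir -p pics; python3 - <<'E'
from bench import r
import cv2
for n in("scene","top"):
    cv2.imwrite(f"pics/{n}0.png",r.grab_frame(n)); i=r.camera_info(n); print(n,i)
    R=cv2.Rodrigues(i["rvec"])[0]; print(-R.T@i["tvec"].ravel())
print(r.get_obs(),r.tcp_to_tips)
E
```

```text
scene {'mtx': array([[477.98838174,   0.        , 252.01223589],
       [  0.        , 477.98838174, 191.68044802],
       [  0.        ,   0.        ,   1.        ]]), 'rvec': array([ 1.16735879, -2.28411671,  1.00889314]), 'tvec': array([0.37368105, 0.34829895, 0.93266382])}
[-0.16416407  0.56265288  0.8872899 ]
top {'mtx': array([[378.76481537,   0.        , 257.72405209],
       [  0.        , 378.76481537, 200.27459336],
       [  0.        ,   0.        ,   1.        ]]), 'rvec': array([ 2.0674887 , -2.14091208,  0.25060239]), 'tvec': array([0.09494681, 0.58214414, 0.85123749])}
[0.37769702 0.08635162 0.96041674]
{'clock': 0.1, 'joints': array([ 1.00093192,  0.47772438,  0.02231771,  1.5563254 , -0.01148026,
        1.10930368, -0.08309668]), 'qvel': array([ 5.21516977e-05, -1.50461962e-03, -1.12597971e-03, -1.71328672e-03,
        7.36362241e-04,  1.32601012e-03,  1.45632451e-03]), 'tau': array([ 5.97199207e-03, -5.97751665e+01,  1.61435187e+00, -2.81949538e+01,
        1.28787017e-02,  5.00676877e-03,  1.37606773e-05]), 'tcp_pos': array([ 0.30051713, -0.60386889,  0.25242925]), 'orientation': array([-3.05669541e+00, -7.18638052e-01,  7.75717340e-04]), 'contact_force': array([-0.23555822,  0.59280962,  0.55247177]), 'moment': array([ 0.00030207,  0.00663179, -0.00709416]), 'gripper_force': 0.0, 'grip_width': 0.08517244921123394} 0.022
```

View pics/scene0.png

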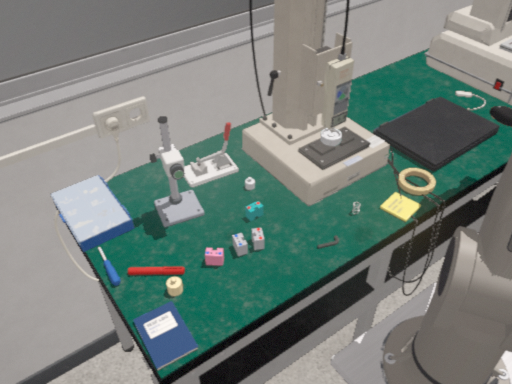

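View pics/top0.png

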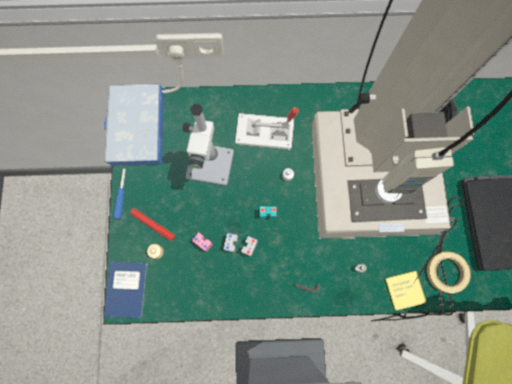

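```bash
python3 - <<'E'
import cv2,numpy as np
a=cv2.imread("pics/top0.png")[195:265,190:290]; b=cv2.imread("pics/scene0.png")[195:270,195:275]
a=cv2.resize(a,None,fx=4,fy=4,interpolation=cv2.INTER_CUBIC);b=cv2.resize(b,(390,366),interpolation=cv2.INTER_CUBIC)
c=np.zeros((366,790,3),np.uint8);c[:280,:400]=a;c[:,400:]=b
cv2.imwrite("pics/c1.png",c)
d=cv2.imread("pics/top0.png")[90:220,170:300];e=cv2.imread("pics/scene0.png")[110:230,140:250]
c=np.zeros((400,800,3),np.uint8);c[:,:400]=cv2.resize(d,(400,400),interpolation=cv2.INTER_CUBIC);c[:400,400:767]=cv2.resize(e,(367,400),interpolation=cv2.INTER_CUBIC)
cv2.imwrite("pics/c2.png",c)
E
```

```text
(no output)
```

View pics/c1.png

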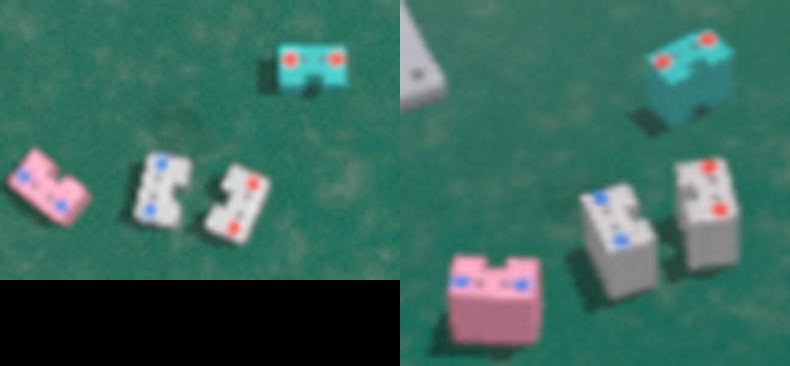

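View pics/c2.png

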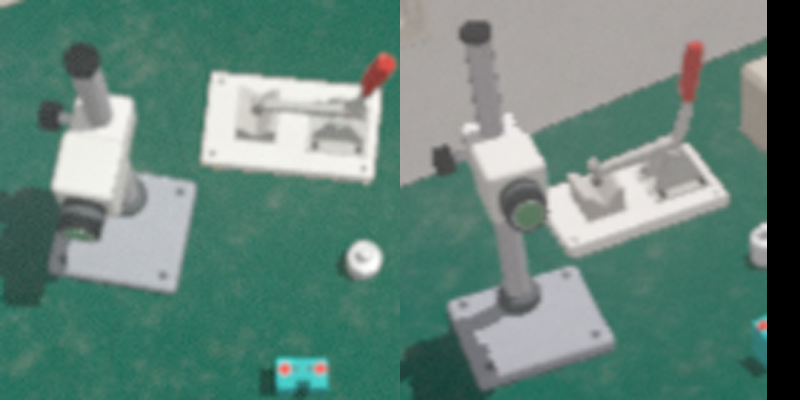

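```bash
cat > h.py <<'E'
import cv2,numpy as np
from scipy.optimize import least_squares,minimize
from bench import r
I={n:r.camera_info(n) for n in("scene","top")}
def proj(n,P):
    i=I[n];return cv2.projectPoints(np.atleast_2d(np.asarray(P,float)),i["rvec"],i["tvec"],i["mtx"],None)[0][:,0]
def ray(n,p,z):
    i=I[n];R=cv2.Rodrigues(i["rvec"])[0];c=-R.T@i["tvec"].ravel();d=R.T@np.linalg.inv(i["mtx"])@[p[0],p[1],1];return c+d*(z-c[2])/d[2]
def tri(ps):
    f=lambda X:np.concatenate([proj(n,X)[0]-p for n,p in ps.items()])
    s=least_squares(f,[.6,.1,.05]);return s.x,np.abs(s.fun).max()
S=8
def sil(n,x,y,a,sgn,x0,y0,w,h,split=False):
    # prism silhouette; sgn +1: slot on +x. painted per face = union
    q=np.array([[-.012,-.02],[-.012,.02],[.012,.02],[.012,.006],[.005,.006],[.005,-.006],[.012,-.006],[.012,-.02]])*[sgn,1]
    R=np.array([[np.cos(a),-np.sin(a)],[np.sin(a),np.cos(a)]]);q=q@R.T+[x,y]
    m=np.zeros((h*S,w*S),np.uint8)
    T=proj(n,np.c_[q,np.full(8,.036)]);B=proj(n,np.c_[q,np.zeros(8)])
    g=lambda P:np.round(((P-[x0,y0])+.5)*S-.5).astype(np.int32)
    T,B=g(T),g(B)
    cv2.fillPoly(m,[B],1);cv2.fillPoly(m,[T],1)
    for k in range(8):cv2.fillPoly(m,[np.array([T[k],T[(k+1)%8],B[(k+1)%8],B[k]])],1)
    return cv2.resize(m.astype(np.float32),(w,h),interpolation=cv2.INTER_AREA)
def fg(img,x0,y0,w,h):
    c=img[y0:y0+h,x0:x0+w].astype(float);b,g,rr=c[...,0],c[...,1],c[...,2]
    # green cloth has r<<g ; steel r~g, dots r>>g or b>>g
    t=np.maximum(rr-g, b-g)/np.maximum(g,30); 
    return np.clip((t+.45)/.35,0,1)
def fit(imgs,sgn,p0,use=("top","scene"),pad=10):
    W={}
    for n in use:
        P=proj(n,[[p0[0]+.0*0,p0[1],.018]])[0];s=24;x0,y0=(P-s/2-pad/4).astype(int);w=h=s+pad//2
        W[n]=(x0,y0,w,h,fg(imgs[n],x0,y0,w,h))
    def cost(v):
        c=0
        for n,(x0,y0,w,h,f) in W.items():
            m=sil(n,*v,sgn,x0,y0,w,h);wt=cv2.dilate((m>0).astype(np.uint8),np.ones((5,5)))
            c+=(((m-f)**2)*wt).sum()-f.sum()*0
            c+=0
        return c
    best=None
    for da in(-.15,0,.15):
        v=np.array(p0)+[0,0,da]
        o=minimize(cost,v,method="Nelder-Mead",options=dict(initial_simplex=[v,v+[.006,0,0],v+[0,.006,0],v+[0,0,.2]],xatol=1e-5,fatol=1e-3))
        if best is None or o.fun<best.fun:best=o
    return best.x,best.fun
def dots(img,col,x0,y0,w,h):
    c=img[y0:y0+h,x0:x0+w].astype(float);b,g,rr=c[...,0],c[...,1],c[...,2]
    t=np.clip((rr if col=="r" else b)-np.maximum(g,b if col=="r" else rr)-25,0,None)
    n,l=cv2.connectedComponents((t>0).astype(np.uint8));out=[]
    for k in range(1,n):
        wt=t*(l==k)
        if wt.sum()>100:
            yy,xx=np.mgrid[:h,:w];out.append(((wt*xx).sum()/wt.sum()+x0,(wt*yy).sum()/wt.sum()+y0,wt.sum()))
    return sorted(out,key=lambda o:-o[2])[:2]
E
python3 - <<'E'
from h import *
im={n:cv2.imread(f"pics/{n}0.png") for n in I}
np.set_printoptions(precision=4,suppress=True)
for c,tb,sb in(("r",(240,234,20,24),(249,226,20,24)),("b",(222,231,18,26),(230,231,18,22))):
    T=sorted(dots(im["top"],c,*tb),key=lambda o:o[1]);Sd=sorted(dots(im["scene"],c,*sb),key=lambda o:o[1])
    print(c,T,Sd)
    D=[tri({"top":t[:2],"scene":s[:2]}) for t,s in zip(T,Sd)];print(D)
    d=D[0][0]-D[1][0];a=np.arctan2(-d[0],d[1]);a=np.arctan2(d[1],d[0])-np.pi/2
    m=(D[0][0]+D[1][0])/2;print("yaw if +y=far",a,"len",np.linalg.norm(d))
    # slot direction: red slot is on image-left (+y world) ; 
    sg=1 if c=="r" else -1
    ax=np.array([np.cos(a),np.sin(a)]);
    if (ax[1]*sg<0)==(c=="r"): pass
    for aa in(a,a+np.pi):
        if c=="r" and np.sin(aa)<0: pass
        print(c,aa,[fit({**im},sg,[m[0]+sg*.004*np.cos(aa),m[1]+sg*.004*np.sin(aa),aa],u) for u in(("top","scene"),("top",),("scene",))])
foot_t=[(233.7,149.5),(227.2,184.6),(186.2,179)];foot_s=[(191.6,190.4),(203.9,213.8),(165.8,226.4),(154.7,200.6)]
print("foot top",[ray("top",p,.014) for p in foot_t]);print("scene",[ray("scene",p,.014) for p in foot_s])
print("lens",tri({"top":(196.3,165.4),"scene":(178.4,173.3)}))
for nm,p in(("pink",(202,242)),("turq",(268,212)),("small",(288,174)),("machR",(318,232)),("machL",(445,232)),("edge",(200,320)),("spring",(361,268)),("head",(388,190))):print(nm,ray("top",p,.03))
E
```

```text
r [(np.float64(252.82584269662922), np.float64(240.4817415730337), np.float64(712.0)), (np.float64(247.98455598455598), np.float64(251.57142857142858), np.float64(777.0))] [(np.float64(257.9475262368816), np.float64(228.82908545727136), np.float64(667.0)), (np.float64(260.1511976047904), np.float64(237.49850299401197), np.float64(668.0))]
[(array([0.4915, 0.0897, 0.038 ]), np.float64(0.012123115242161475)), (array([0.465 , 0.1024, 0.0382]), np.float64(0.041294784610329316))]
yaw if +y=far -2.0165787320260846 len 0.029345393248508902
r -2.0165787320260846 [(array([ 0.3863,  0.1207, -0.6314]), np.float64(0.0)), (array([ 0.4184,  0.133 , -1.4372]), np.float64(0.0)), (array([ 0.3802,  0.1263, -2.1904]), np.float64(0.0))]
r 1.1250139215637085 [(array([0.3898, 0.1412, 1.9158]), np.float64(0.0)), (array([0.4306, 0.0637, 3.1232]), np.float64(0.0)), (array([0.4044, 0.1495, 1.3232]), np.float64(0.0))]
b [(np.float64(229.98872180451127), np.float64(235.40225563909775), np.float64(266.0)), (np.float64(227.06967213114754), np.float64(247.0983606557377), np.float64(244.0))] [(np.float64(235.75), n
[... 552 characters left out ...]
1685, 2.7167]), np.float64(0.0)), (array([0.4138, 0.1748, 2.1688]), np.float64(0.0)), (array([0.4184, 0.1885, 0.6728]), np.float64(0.0))]
foot top [array([0.7374, 0.1326, 0.014 ]), array([0.6416, 0.1514, 0.014 ]), array([0.6603, 0.2575, 0.014 ])]
scene [array([0.7353, 0.1379, 0.014 ]), array([0.6368, 0.1582, 0.014 ]), array([0.655 , 0.2599, 0.014 ]), array([0.7584, 0.2387, 0.014 ])]
lens (array([0.6444, 0.208 , 0.1703]), np.float64(0.3491908761738216))
pink [0.4931 0.2147 0.03  ]
turq [0.5626 0.0495 0.03  ]
small [ 0.66   -0.0059  0.03  ]
machR [ 0.5079 -0.0722  0.03  ]
machL [ 0.4969 -0.3872  0.03  ]
edge [0.3098 0.2198 0.03  ]
spring [ 0.4165 -0.1702  0.03  ]
head [ 0.609  -0.2579  0.03  ]
```

```bash
cat >> h.py <<'E'
def fit(imgs,sgn,p0,use=("top","scene"),fixyaw=True):
    W={}
    for n in use:
        P=proj(n,[[p0[0],p0[1],.018]])[0];x0,y0=(P-17).astype(int);w=h=34
        m0=cv2.dilate((sil(n,*p0,sgn,x0,y0,w,h)>0).astype(np.uint8),np.ones((5,5)))
        W[n]=(x0,y0,w,h,fg(imgs[n],x0,y0,w,h),m0)
    def cost(v):
        a=v[2] if not fixyaw else p0[2]
        return sum((((sil(n,v[0],v[1],a,sgn,x0,y0,w,h)-f)**2)*m0).sum() for n,(x0,y0,w,h,f,m0) in W.items())
    k=2 if fixyaw else 3
    v=np.array(p0[:k]);d=np.diag([.003,.003,.1])[:k,:k]
    o=minimize(cost,v,method="Nelder-Mead",options=dict(initial_simplex=np.vstack([v,v+d])))
    return o.x,o.fun
E
python3 - <<'E'
from h import *
im={n:cv2.imread(f"pics/{n}0.png") for n in I}
np.set_printoptions(precision=4,suppress=True)
for c,sg,m,a in(("r",1,(.4783,.0961),1.125),("b",-1,(.4918,.1490),1.311)):
    p=np.array([m[0]+sg*.004*np.cos(a),m[1]+sg*.004*np.sin(a),a])
    for u in(("top","scene"),("top",),("scene",)):
      for fy in(True,False):print(c,u,fit(im,sg,p,u,fy))
ft=[((1,-1),(233.7,149.5)),((-1,-1),(227.2,184.6)),((-1,1),(186.2,179))]
fs=[((1,-1),(191.6,190.4)),((-1,-1),(203.9,213.8)),((-1,1),(165.8,226.4)),((1,1),(154.7,200.6))]
def mod(v):
    x,y,a,L,z=v;R=np.array([[np.cos(a),-np.sin(a)],[np.sin(a),np.cos(a)]])
    P=lambda l,zz:np.r_[R@np.array(l)+[x,y],zz]
    return P
def res(v):
    P=mod(v);o=[]
    for n,F in(("top",ft),("scene",fs)):
        for (sx,sy),p in F:o.append(proj(n,P((sx*.05,sy*.055),.014))[0]-p)
    o.append(proj("top",P((-v[3],0),v[4]))[0]-(196.3,165.4));o.append(proj("scene",P((-v[3],0),v[4]))[0]-(178.4,173.3))
    return np.ravel(o)
s=least_squares(res,[.697,.197,-.19,.054,.17]);print(s.x,s.fun.round(2))
P=mod(s.x);L=s.x[3];z=s.x[4];print("lens",P((-L,0),z),"focus",P((-L-.08,0),z))
# overlay lens circle + foot + body, line scale 4
t=np.linspace(0,2*np.pi,40)
out=np.zeros((480,800,3),np.uint8)
for k,(n,(x0,y0)) in enumerate((("top",(165,95)),("scene",(140,130)))):
    g=cv2.resize(im[n][y0:y0+100,x0:x0+80],(400,500),interpolation=cv2.INTER_CUBIC)
    def pl(Q,c):cv2.polylines(g,[np.round((proj(n,Q)-[x0,y0]+.5)*5).astype(int)],True,c,1)
    pl([P((-L,.016*np.cos(q)),z+.016*np.sin(q)) for q in t],(0,0,255))
    pl([P((a*.05,b*.055),.014) for a,b in((1,1),(1,-1),(-1,-1),(-1,1))],(0,255,255))
    for dx in(.024,.070): pl([P((-L+dx,b*.022),z+h*.022) for b,h in((1,1),(1,-1),(-1,-1),(-1,1))],(255,0,255))
    out[:,k*400:k*400+400]=g[:480]
cv2.imwrite("pics/ov.png",out)
E
```

```text
r ('top', 'scene') (array([0.4811, 0.0988]), np.float64(304.0129227972025))
r ('top', 'scene') (array([0.4796, 0.1005, 1.4728]), np.float64(283.1488689051177))
r ('top',) (array([0.4813, 0.1007]), np.float64(150.49386856383947))
r ('top',) (array([0.4811, 0.1   , 1.0204]), np.float64(150.14330182349875))
r ('scene',) (array([0.4789, 0.1004]), np.float64(153.31869006089565))
r ('scene',) (array([0.4787, 0.1005, 1.5304]), np.float64(123.28264054652452))
b ('top', 'scene') (array([0.4904, 0.1459]), np.float64(306.26556519819))
b ('top', 'scene') (array([0.4922, 0.1451, 1.5749]), np.float64(290.1760490676264))
b ('top',) (array([0.4905, 0.1482]), np.float64(148.38178781323637))
b ('top',) (array([0.4919, 0.147 , 1.2261]), np.float64(147.57429793019617))
b ('scene',) (array([0.4893, 0.1444]), np.float64(158.98804002672745))
b ('scene',) (array([0.4901, 0.1453, 1.8372]), np.float64(133.20711220402484))
[ 0.6985  0.1971 -0.1877  0.0552  0.1704] [-0.44  0.01 -0.36  0.95 -1.14  0.29  0.92 -1.01  1.44 -1.44 -1.04 -0.97
 -0.94  0.57  0.   -0.18  0.6  -0.01]
lens [0.6442 0.2074 0.1704] focus [0.5656 0.2223 0.1704]
```

View pics/ov.png

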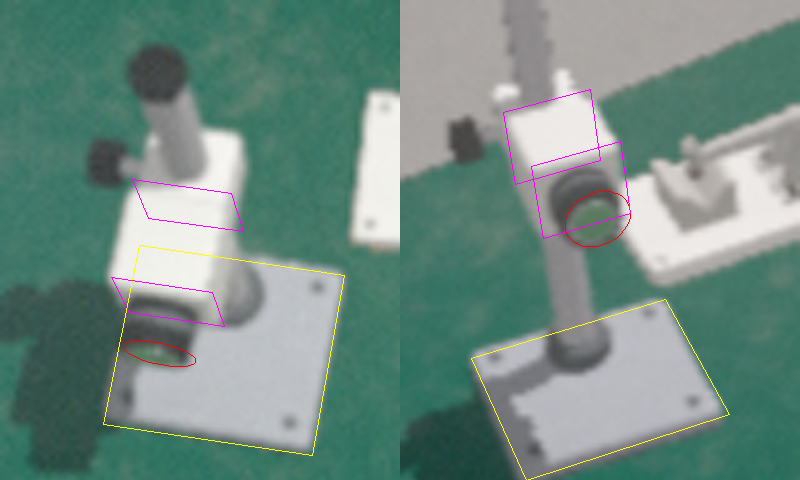

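```bash
cat >> h.py <<'E'
def fg(img,x0,y0,w,h):
    c=img[y0:y0+h,x0:x0+w].astype(float);b,g,rr=c[...,0],c[...,1],c[...,2]
    # alpha by r/g: cloth ~ q, steel ~1 ; bright contribution-aware
    t=np.clip((rr-.3*g)/np.maximum(.6*g,20),0,1)
    return np.maximum(t,np.clip((b-g)/(.3*g+1)-.2,0,1))
E
python3 - <<'E'
from h import *
im={n:cv2.imread(f"pics/{n}0.png") for n in I}
np.set_printoptions(precision=4,suppress=True)
print(im["top"][246,240],im["top"][260,240],im["top"][247,232],im["scene"][250,240],im["scene"][270,250])
for c,sg,m,a in(("r",1,(.4783,.0961),1.125),("b",-1,(.4918,.1490),1.311)):
    p=np.array([m[0]+sg*.004*np.cos(a),m[1]+sg*.004*np.sin(a),a])
    for u in(("top","scene"),("top",),("scene",)):
      for fy in(True,False):print(c,u,fit(im,sg,p,u,fy))
E
```

```text
[ 97 117  53] [ 95 116  49] [217 216 216] [138 138 140] [ 88 108  26]
r ('top', 'scene') (array([0.4812, 0.0987]), np.float64(75.74797813661135))
r ('top', 'scene') (array([0.4815, 0.0989, 1.1631]), np.float64(73.94195137005991))
r ('top',) (array([0.4808, 0.1001]), np.float64(47.34348825434125))
r ('top',) (array([0.4811, 0.1001, 1.0962]), np.float64(46.497515829346725))
r ('scene',) (array([0.482 , 0.0986]), np.float64(26.300877723244096))
r ('scene',) (array([0.4817, 0.0984, 1.1809]), np.float64(24.690883346364117))
b ('top', 'scene') (array([0.4914, 0.1451]), np.float64(84.67545195766678))
b ('top', 'scene') (array([0.4919, 0.1448, 1.3535]), np.float64(82.82241490841766))
b ('top',) (array([0.4918, 0.1462]), np.float64(53.455686537803246))
b ('top',) (array([0.4918, 0.1465, 1.2527]), np.float64(53.13626273866224))
b ('scene',) (array([0.4921, 0.1447]), np.float64(28.967717373449563))
b ('scene',) (array([0.492 , 0.1443, 1.4025]), np.float64(25.521731020948238))
```

step_arm:
  moves:
    - {"dx":1,"dy":-43,"gripper":1}
    - {"dx":1,"dy":-43}
    - {"dx":1,"dy":-43}
    - {"dx":1,"dy":-43}
    - {"dx":1,"dy":-42}
    - {"dx":43,"dy":-14}
    - {"dx":43,"dy":-14}
    - {"dx":43,"dy":-14}
    - {"dx":43,"dy":-15}
    - {"dx":43,"dy":-15}
    - {"dx":38,"dy":-37}
    - {"dx":38,"dy":-37}
    - {"dx":38,"dy":-37}
    - {"dx":38,"dy":-37}
    - {"dx":34,"dy":-38}
    - {"dx":34,"dy":-38}
    - {"dx":33,"dy":-38}
    - {"dx":33,"dy":-39}
  grip_force: 30

```text
invalid input at $.moves[0]: expected keys rx, ry, rz, dx, dy, dz, gripper
```

step_arm:
  moves:
    - {"rz":-9.7,"gripper":1}
    - {"rz":-9.7}
    - {"rz":-9.7}
    - {"rz":-9.7}
    - {"rz":-9.8}
    - {"dz":0}

```text
invalid input at $.moves[0]: expected keys rx, ry, rz, dx, dy, dz, gripper
```

```bash
cat >> h.py <<'E'
def st(tgt=None,yang=None):
    o=r.get_obs();R=cv2.Rodrigues(o["orientation"])[0];np.set_printoptions(precision=4,suppress=True)
    print("t",o["clock"],"tcp",o["tcp_pos"],"y-ang",np.degrees(np.arctan2(R[1,1],R[0,1])).round(2),"z",R[:,2],"w",o["grip_width"],"gf",o["gripper_force"],"F",o["contact_force"])
    if tgt is not None:print("tool shift mm",(R.T@(np.array(tgt)-o["tcp_pos"])*1000).round(1))
E
python3 -c "
from h import *
st([.4919,.1472,.028])"
```

```text
t 0.1 tcp [ 0.3005 -0.6039  0.2524] y-ang -63.54 z [-0.0008  0.0014 -1.    ] w 0.08517244921123394 gf 0.0 F [-0.2356  0.5928  0.5525]
tool shift mm [ 506.  -586.7  225.3]
```

All keys are required in every row.

step_arm:
  moves:
    - {"rx":0,"ry":0,"rz":0,"dx":1,"dy":-43,"dz":0,"gripper":1}
    - {"rx":0,"ry":0,"rz":0,"dx":1,"dy":-43,"dz":0,"gripper":1}
    - {"rx":0,"ry":0,"rz":0,"dx":1,"dy":-43,"dz":0,"gripper":1}
    - {"rx":0,"ry":0,"rz":0,"dx":1,"dy":-43,"dz":0,"gripper":1}
    - {"rx":0,"ry":0,"rz":0,"dx":1,"dy":-42,"dz":0,"gripper":1}
    - {"rx":0,"ry":0,"rz":0,"dx":43,"dy":-14,"dz":0,"gripper":1}
    - {"rx":0,"ry":0,"rz":0,"dx":43,"dy":-14,"dz":0,"gripper":1}
    - {"rx":0,"ry":0,"rz":0,"dx":43,"dy":-14,"dz":0,"gripper":1}
    - {"rx":0,"ry":0,"rz":0,"dx":43,"dy":-15,"dz":0,"gripper":1}
    - {"rx":0,"ry":0,"rz":0,"dx":43,"dy":-15,"dz":0,"gripper":1}
    - {"rx":0,"ry":0,"rz":0,"dx":38,"dy":-37,"dz":0,"gripper":1}
    - {"rx":0,"ry":0,"rz":0,"dx":38,"dy":-37,"dz":0,"gripper":1}
    - {"rx":0,"ry":0,"rz":0,"dx":38,"dy":-37,"dz":0,"gripper":1}
    - {"rx":0,"ry":0,"rz":0,"dx":38,"dy":-37,"dz":0,"gripper":1}
  grip_force: 30

```text
clock: 1.85
tcp_pos: [0.4406, -0.0485, 0.2533]
orientation: [3.058, 0.719, -0.0]
contact_force: [0.6, -0.4, 0.4]
grip_width: 0.0854
gripper_force: 0.0
```

step_arm:
  moves:
    - {"rx":0,"ry":0,"rz":0,"dx":34,"dy":-38,"dz":0,"gripper":1}
    - {"rx":0,"ry":0,"rz":0,"dx":34,"dy":-38,"dz":0,"gripper":1}
    - {"rx":0,"ry":0,"rz":0,"dx":33,"dy":-38,"dz":0,"gripper":1}
    - {"rx":0,"ry":0,"rz":0,"dx":33,"dy":-39,"dz":0,"gripper":1}
    - {"rx":0,"ry":0,"rz":-9.7,"dx":0,"dy":0,"dz":0,"gripper":1}
    - {"rx":0,"ry":0,"rz":-9.7,"dx":0,"dy":0,"dz":0,"gripper":1}
    - {"rx":0,"ry":0,"rz":-9.7,"dx":0,"dy":0,"dz":0,"gripper":1}
    - {"rx":0,"ry":0,"rz":-9.7,"dx":0,"dy":0,"dz":0,"gripper":1}
    - {"rx":0,"ry":0,"rz":-9.8,"dx":0,"dy":0,"dz":0,"gripper":1}
    - {"rx":0,"ry":0,"rz":0,"dx":0,"dy":0,"dz":0,"gripper":1}

```text
clock: 3.1
tcp_pos: [0.492, 0.1464, 0.253]
orientation: [-2.493, -1.911, 0.001]
contact_force: [0.1, 0.1, 0.1]
grip_width: 0.0856
gripper_force: 0.0
```

```bash
python3 -c "
from h import *
st([.4919,.1472,.028])"
```

```text
t 3.1 tcp [0.492  0.1464 0.253 ] y-ang -15.04 z [-0.0007 -0.     -1.    ] w 0.08559647297814445 gf 0.0 F [0.1319 0.0828 0.0828]
tool shift mm [  0.8  -0.2 225. ]
```

step_arm:
  moves:
    - {"rx":0,"ry":0,"rz":0,"dx":0.8,"dy":0,"dz":50,"gripper":1}
    - {"rx":0,"ry":0,"rz":0,"dx":0,"dy":0,"dz":50,"gripper":1}
    - {"rx":0,"ry":0,"rz":0,"dx":0,"dy":0,"dz":45,"gripper":1}
    - {"rx":0,"ry":0,"rz":0,"dx":0,"dy":0,"dz":35,"gripper":1}
    - {"rx":0,"ry":0,"rz":0,"dx":0,"dy":0,"dz":25,"gripper":1}
    - {"rx":0,"ry":0,"rz":0,"dx":0,"dy":0,"dz":20,"gripper":1}
    - {"rx":0,"ry":0,"rz":0,"dx":0,"dy":0,"dz":0,"gripper":1}
    - {"rx":0,"ry":0,"rz":0,"dx":0,"dy":0,"dz":0,"gripper":-1}
    - {"rx":0,"ry":0,"rz":0,"dx":0,"dy":0,"dz":0,"gripper":-1}
    - {"rx":0,"ry":0,"rz":0,"dx":0,"dy":0,"dz":0,"gripper":-1}
    - {"rx":0,"ry":0,"rz":0,"dx":0,"dy":0,"dz":0,"gripper":-1}
    - {"rx":0,"ry":0,"rz":0,"dx":0,"dy":0,"dz":0,"gripper":-1}
    - {"rx":0,"ry":0,"rz":0,"dx":0,"dy":0,"dz":0,"gripper":-1}
  grip_force: 30

```text
clock: 4.72
tcp_pos: [0.4931, 0.1476, 0.0292]
orientation: [2.491, 1.913, 0.002]
contact_force: [-1.8, -0.5, 7.7]
grip_width: 0.0393
gripper_force: 31.0
```

```bash
python3 -c "
from h import *
for n in I: cv2.imwrite(f'pics/{n}1.png',r.grab_frame(n))
st([.4919,.1472,.028])"
```

```text
t 4.825 tcp [0.4931 0.1476 0.0292] y-ang -14.96 z [ 0.0015  0.0002 -1.    ] w 0.0396032337969121 gf 31.039962396025658 F [-1.1738 -0.2021  7.4799]
tool shift mm [-0.7 -1.   1.2]
```

step_arm:
  moves:
    - {"rx":0,"ry":0,"rz":0,"dx":0,"dy":0,"dz":-1.2,"gripper":-1}
    - {"rx":0,"ry":0,"rz":5.3,"dx":0,"dy":0,"dz":0,"gripper":-1}
    - {"rx":0,"ry":0,"rz":5.3,"dx":0,"dy":0,"dz":0,"gripper":-1}
    - {"rx":0,"ry":0,"rz":0,"dx":0,"dy":5.5,"dz":0,"gripper":-1}
    - {"rx":0,"ry":0,"rz":0,"dx":0,"dy":5.8,"dz":0,"gripper":-1}
    - {"rx":0,"ry":0,"rz":0,"dx":-8,"dy":0,"dz":0,"gripper":-1}
    - {"rx":0,"ry":0,"rz":0,"dx":-8,"dy":0,"dz":0,"gripper":-1}
    - {"rx":0,"ry":0,"rz":0,"dx":0,"dy":0,"dz":0,"gripper":-1}
  grip_force: 30

```text
clock: 5.82
tcp_pos: [0.4952, 0.127, 0.0295]
orientation: [2.658, 1.674, -0.001]
contact_force: [-0.2, -0.3, -2.2]
grip_width: 0.0398
gripper_force: 30.4
```

```bash
python3 - <<'E'
from h import *
for n in I: cv2.imwrite(f'pics/{n}2.png',r.grab_frame(n))
st([.4938,.1228,.028])
a=[cv2.resize(cv2.imread(f"pics/{n}2.png")[y:y+80,x:x+80],(400,400),interpolation=cv2.INTER_CUBIC) for n,x,y in(("top",200,205),("scene",210,190))]
cv2.imwrite("pics/c3.png",np.hstack(a))
E
```

```text
t 5.925 tcp [0.4956 0.1279 0.0295] y-ang -25.55 z [-0. -0. -1.] w 0.03939852031252094 gf 30.376921445131302 F [ 0.6205  0.8772 -1.7806]
tool shift mm [-5.4  0.6  1.5]
```

View pics/c3.png

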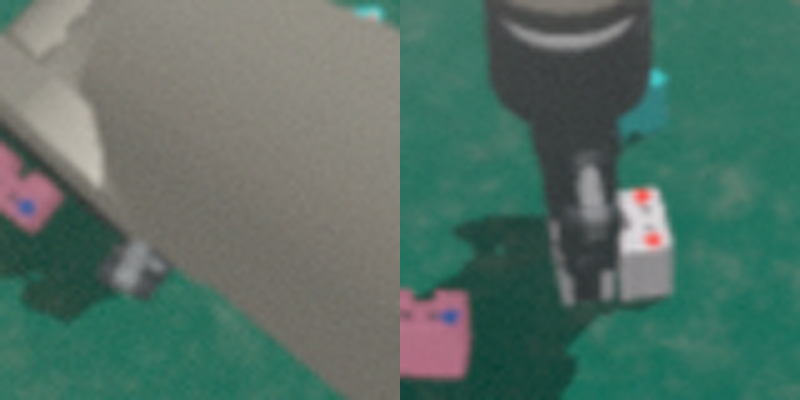

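step_arm:
  moves:
    - {"rx":0,"ry":0,"rz":0,"dx":-1.5,"dy":0.6,"dz":0.4,"gripper":-1}
    - {"rx":0,"ry":0,"rz":0,"dx":-1.5,"dy":0,"dz":0,"gripper":-1}
    - {"rx":0,"ry":0,"rz":0,"dx":-1.5,"dy":0,"dz":0,"gripper":-1}
    - {"rx":0,"ry":0,"rz":0,"dx":-1,"dy":0,"dz":0,"gripper":-1}
    - {"rx":0,"ry":0,"rz":0,"dx":-1,"dy":0,"dz":0,"gripper":-1}
    - {"rx":0,"ry":0,"rz":0,"dx":-1,"dy":0,"dz":0,"gripper":-1}
    - {"rx":0,"ry":0,"rz":0,"dx":0,"dy":0,"dz":0,"gripper":-1}
    - {"rx":0,"ry":0,"rz":0,"dx":0,"dy":0,"dz":0,"gripper":-1}
  grip_force: 30

```text
clock: 6.92
tcp_pos: [0.4933, 0.1213, 0.0293]
orientation: [2.657, 1.676, 0.001]
contact_force: [1.1, 2.0, 2.8]
grip_width: 0.0393
gripper_force: 30.8
```

```bash
python3 - <<'E'
from h import *
st([.4938,.1228,.028])
for k in(0,2,3):
    f=cv2.imread(f"pics/scene{k}.png") if k<3 else r.grab_frame("scene")
    D=dots(f,"r",249,226,25,24);print(k,[(ray("scene",d[:2],.0375)[:2]) for d in sorted(D,key=lambda o:o[1])])
E
```

```text
t 6.925 tcp [0.4933 0.1213 0.0293] y-ang -25.53 z [ 0.0005  0.0002 -1.    ] w 0.039258584015295195 gf 30.818134993314743 F [1.1462 2.0497 2.8027]
tool shift mm [ 1.6 -0.2  1.3]
0 [array([0.4919, 0.0895]), array([0.4656, 0.1021])]
2 [array([0.4919, 0.0895]), array([0.4656, 0.1021])]
3 [array([0.4914, 0.0886]), array([0.465 , 0.1009])]
```

step_arm:
  moves:
    - {"rx":0,"ry":0,"rz":0,"dx":0,"dy":0,"dz":0,"gripper":0.4}
    - {"rx":0,"ry":0,"rz":0,"dx":0,"dy":0,"dz":0,"gripper":0.4}
    - {"rx":0,"ry":0,"rz":0,"dx":0,"dy":0,"dz":0,"gripper":0.4}
    - {"rx":0,"ry":0,"rz":0,"dx":0,"dy":0,"dz":-1,"gripper":0.4}
    - {"rx":0,"ry":0,"rz":0,"dx":-5,"dy":0,"dz":0,"gripper":0.4}
    - {"rx":0,"ry":0,"rz":0,"dx":-5,"dy":0,"dz":0,"gripper":0.4}
    - {"rx":0,"ry":0,"rz":0,"dx":-4.7,"dy":0,"dz":0,"gripper":0.4}
    - {"rx":0,"ry":0,"rz":0,"dx":0,"dy":0,"dz":0,"gripper":0.4}
    - {"rx":0,"ry":0,"rz":0,"dx":0,"dy":0,"dz":0,"gripper":-1}
    - {"rx":0,"ry":0,"rz":0,"dx":0,"dy":0,"dz":0,"gripper":-1}
    - {"rx":0,"ry":0,"rz":0,"dx":0,"dy":0,"dz":0,"gripper":-1}
    - {"rx":0,"ry":0,"rz":0,"dx":0,"dy":0,"dz":0,"gripper":-1}
    - {"rx":0,"ry":0,"rz":0,"dx":0,"dy":0,"dz":0,"gripper":-1}
  grip_force: 25

```text
clock: 8.6
tcp_pos: [0.4868, 0.1081, 0.0302]
orientation: [-2.657, -1.676, -0.001]
contact_force: [-0.5, 0.6, 3.6]
grip_width: 0.0397
gripper_force: 25.9
```

```bash
python3 - <<'E'
from h import *
st()
f=r.grab_frame("scene");cv2.imwrite("pics/scene4.png",f)
D=dots(f,"r",249,226,25,24);print([(ray("scene",d[:2],.0375)[:2]) for d in sorted(D,key=lambda o:o[1])])
E
```

```text
t 8.6 tcp [0.4868 0.1081 0.0302] y-ang -25.53 z [ 0.0003  0.0002 -1.    ] w 0.03966641006955309 gf 25.927502447739244 F [-0.5445  0.58    3.5929]
[]
```

step_arm:
  moves:
    - {"rx":0,"ry":0,"rz":0,"dx":0,"dy":0,"dz":0,"gripper":1}
    - {"rx":0,"ry":0,"rz":0,"dx":0,"dy":0,"dz":0,"gripper":1}
    - {"rx":0,"ry":0,"rz":0,"dx":0,"dy":0,"dz":0,"gripper":1}
    - {"rx":0,"ry":0,"rz":0,"dx":0,"dy":0,"dz":-10,"gripper":1}
    - {"rx":0,"ry":0,"rz":0,"dx":0,"dy":0,"dz":-50,"gripper":1}
    - {"rx":0,"ry":0,"rz":0,"dx":0,"dy":0,"dz":-60,"gripper":1}
    - {"rx":0,"ry":0,"rz":-10,"dx":0,"dy":0,"dz":0,"gripper":1}
    - {"rx":0,"ry":0,"rz":-10,"dx":0,"dy":0,"dz":0,"gripper":1}
    - {"rx":0,"ry":0,"rz":-10,"dx":0,"dy":0,"dz":0,"gripper":1}
    - {"rx":0,"ry":0,"rz":-10,"dx":0,"dy":0,"dz":0,"gripper":1}
    - {"rx":0,"ry":0,"rz":-10,"dx":0,"dy":0,"dz":0,"gripper":1}
    - {"rx":0,"ry":0,"rz":-10,"dx":0,"dy":0,"dz":0,"gripper":1}
    - {"rx":0,"ry":0,"rz":-10,"dx":0,"dy":0,"dz":0,"gripper":1}
    - {"rx":0,"ry":0,"rz":-10,"dx":0,"dy":0,"dz":0,"gripper":1}
    - {"rx":0,"ry":0,"rz":-10,"dx":0,"dy":0,"dz":0,"gripper":1}
    - {"rx":0,"ry":0,"rz":0,"dx":0,"dy":0,"dz":0,"gripper":1}
  grip_force: 25

```text
clock: 10.65
tcp_pos: [0.4867, 0.1076, 0.1504]
orientation: [-0.697, -3.063, -0.0]
contact_force: [0.4, 0.2, 0.2]
grip_width: 0.0854
gripper_force: 0.0
```

```bash
python3 - <<'E'
from h import *
st([.4868,.1081,.0302])
for n in I: cv2.imwrite(f'pics/{n}5.png',r.grab_frame(n))
f=cv2.imread("pics/scene5.png")
for c in"rb":
    D=dots(f,c,225,220,50,40);print(D,[(ray("scene",d[:2],.0375)[:2]) for d in D])
a=[cv2.resize(cv2.imread(f"pics/{n}5.png")[y:y+80,x:x+80],(400,400),interpolation=cv2.INTER_CUBIC) for n,x,y in(("top",200,205),("scene",210,190))]
cv2.imwrite("pics/c5.png",np.hstack(a))
E
```

```text
t 10.65 tcp [0.4867 0.1076 0.1504] y-ang 64.35 z [ 0.      0.0002 -1.    ] w 0.08543975745229349 gf 0.0 F [0.3583 0.1869 0.16  ]
tool shift mm [  0.1   0.5 120.2]
[(np.float64(260.5751445086705), np.float64(236.5491329479769), np.float64(692.0)), (np.float64(258.55967741935484), np.float64(227.96129032258065), np.float64(620.0))] [array([0.4675, 0.0994]), array([0.4934, 0.0865])]
[(np.float64(245.3671875), np.float64(229.66015625), np.float64(256.0)), (np.float64(247.3276595744681), np.float64(238.3787234042553), np.float64(235.0))] [array([0.5078, 0.1159]), array([0.4815, 0.1286])]
```

View pics/c5.png

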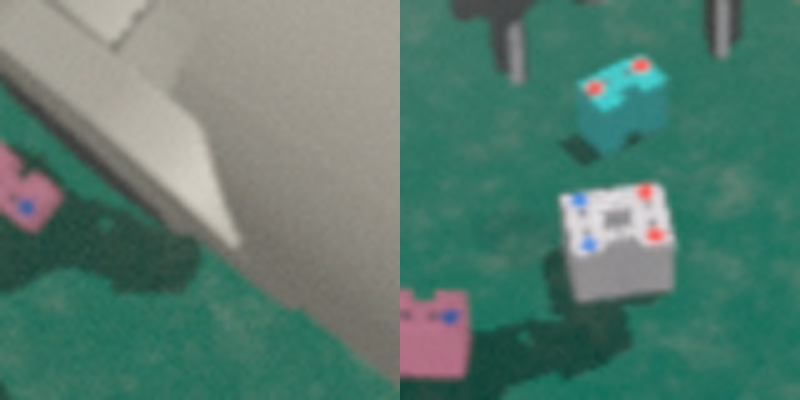

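step_arm:
  moves:
    - {"rx":0,"ry":0,"rz":0,"dx":0,"dy":0.3,"dz":40,"gripper":1}
    - {"rx":0,"ry":0,"rz":0,"dx":0,"dy":0,"dz":35,"gripper":1}
    - {"rx":0,"ry":0,"rz":0,"dx":0,"dy":0,"dz":25,"gripper":1}
    - {"rx":0,"ry":0,"rz":0,"dx":0,"dy":0,"dz":21,"gripper":1}
    - {"rx":0,"ry":0,"rz":0,"dx":0,"dy":0,"dz":0,"gripper":1}
    - {"rx":0,"ry":0,"rz":0,"dx":0,"dy":0,"dz":0,"gripper":-1}
    - {"rx":0,"ry":0,"rz":0,"dx":0,"dy":0,"dz":0,"gripper":-1}
    - {"rx":0,"ry":0,"rz":0,"dx":0,"dy":0,"dz":0,"gripper":-1}
    - {"rx":0,"ry":0,"rz":0,"dx":0,"dy":0,"dz":0,"gripper":-1}
    - {"rx":0,"ry":0,"rz":0,"dx":0,"dy":0,"dz":0,"gripper":-1}
    - {"rx":0,"ry":0,"rz":0,"dx":0,"dy":0,"dz":0,"gripper":-1}
  grip_force: 30

```text
clock: 12.12
tcp_pos: [0.4876, 0.1083, 0.0302]
orientation: [0.695, 3.062, 0.001]
contact_force: [-0.6, -0.6, 6.9]
grip_width: 0.0472
gripper_force: 31.3
```

step_arm:
  moves:
    - {"rx":0,"ry":0,"rz":0,"dx":0,"dy":0,"dz":0,"gripper":-1}
    - {"rx":0,"ry":0,"rz":0,"dx":0,"dy":0,"dz":0,"gripper":-1}
    - {"rx":0,"ry":0,"rz":0,"dx":0,"dy":0,"dz":0,"gripper":-1}
  grip_force: 60

```text
clock: 12.5
tcp_pos: [0.4876, 0.1083, 0.0303]
orientation: [0.695, 3.062, 0.0]
contact_force: [-1.4, -1.4, 8.8]
grip_width: 0.047
gripper_force: 60.9
```

```bash
python3 - <<'E'
from h import *
st([.5656,.2223,.1704+.0105])
E
```

```text
t 12.5 tcp [0.4876 0.1083 0.0303] y-ang 64.44 z [ 0.002  -0.0002 -1.    ] w 0.04704907688631006 gf 60.85222005844116 F [-1.4137 -1.4313  8.7709]
tool shift mm [ -21.4  136.6 -150.4]
```

step_arm:
  moves:
    - {"rx":0,"ry":0,"rz":0,"dx":0,"dy":0,"dz":-10,"gripper":-1}
    - {"rx":0,"ry":0,"rz":0,"dx":0,"dy":0,"dz":-25,"gripper":-1}
    - {"rx":0,"ry":0,"rz":0,"dx":0,"dy":0,"dz":-30,"gripper":-1}
    - {"rx":0,"ry":0,"rz":0,"dx":0,"dy":0,"dz":-30,"gripper":-1}
    - {"rx":0,"ry":0,"rz":0,"dx":0,"dy":0,"dz":-30,"gripper":-1}
    - {"rx":0,"ry":0,"rz":0,"dx":0,"dy":0,"dz":-25,"gripper":-1}
    - {"rx":0,"ry":0,"rz":-5,"dx":0,"dy":0,"dz":0,"gripper":-1}
    - {"rx":0,"ry":0,"rz":-5,"dx":0,"dy":0,"dz":0,"gripper":-1}
    - {"rx":0,"ry":0,"rz":-4.8,"dx":0,"dy":0,"dz":0,"gripper":-1}
    - {"rx":0,"ry":0,"rz":0,"dx":-5,"dy":15,"dz":0,"gripper":-1}
    - {"rx":0,"ry":0,"rz":0,"dx":-10,"dy":25,"dz":0,"gripper":-1}
    - {"rx":0,"ry":0,"rz":0,"dx":-10,"dy":25,"dz":0,"gripper":-1}
    - {"rx":0,"ry":0,"rz":0,"dx":-10,"dy":25,"dz":0,"gripper":-1}
    - {"rx":0,"ry":0,"rz":0,"dx":-10,"dy":20,"dz":0,"gripper":-1}
    - {"rx":0,"ry":0,"rz":0,"dx":-10,"dy":16,"dz":0,"gripper":-1}
    - {"rx":0,"ry":0,"rz":0,"dx":0,"dy":0,"dz":0,"gripper":-1}
    - {"rx":0,"ry":0,"rz":0,"dx":0,"dy":0,"dz":0,"gripper":-1}
  grip_force: 60

```text
clock: 14.62
tcp_pos: [0.5637, 0.2208, 0.1789]
orientation: [-0.294, -3.127, 0.002]
contact_force: [0.1, -0.4, -2.4]
grip_width: 0.0472
gripper_force: 62.8
```

```bash
python3 - <<'E'
from h import *
st([.5656,.2223,.1827])
for n in I: cv2.imwrite(f'pics/{n}6.png',r.grab_frame(n))
a=[cv2.resize(cv2.imread(f"pics/{n}6.png")[y:y+100,x:x+80],(400,500),interpolation=cv2.INTER_CUBIC) for n,x,y in(("top",165,120),("scene",150,120))]
cv2.imwrite("pics/c6.png",np.hstack(a))
E
```

```text
t 14.625 tcp [0.5637 0.2208 0.1789] y-ang 79.25 z [-0.001  -0.0009 -1.    ] w 0.047195117568051344 gf 62.76732802391052 F [ 0.1153 -0.3946 -2.3906]
tool shift mm [-1.6  1.8 -3.8]
```

View pics/c6.png

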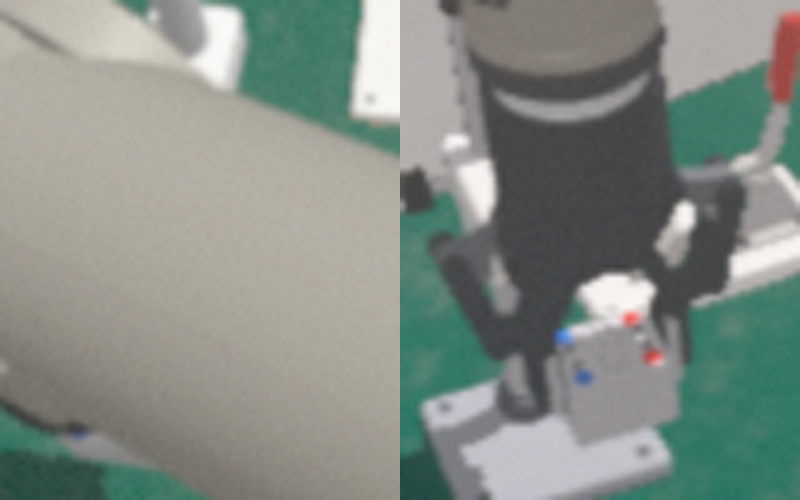

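step_arm:
  moves:
    - {"rx":0,"ry":0,"rz":0,"dx":-1.1,"dy":0.9,"dz":-1.9,"gripper":-1}
    - {"rx":0,"ry":0,"rz":0,"dx":-1.1,"dy":0.9,"dz":-1.9,"gripper":-1}
    - {"rx":0,"ry":0,"rz":0,"dx":0,"dy":0,"dz":0,"gripper":-1}
    - {"rx":0,"ry":0,"rz":0,"dx":0,"dy":0,"dz":0,"gripper":-1}
    - {"rx":0,"ry":0,"rz":0,"dx":0,"dy":0,"dz":0,"gripper":-1}
    - {"rx":0,"ry":0,"rz":0,"dx":0,"dy":0,"dz":0,"gripper":-1}
  grip_force: 60

```text
clock: 15.48
tcp_pos: [0.5668, 0.223, 0.1828]
orientation: [-0.294, -3.128, 0.0]
contact_force: [0.5, 0.7, -3.6]
grip_width: 0.0469
gripper_force: 62.8
```

```bash
python3 - <<'E'
from h import *
st([.5662,.2223,.1827])
f=r.grab_frame("scene");cv2.imwrite("pics/scene7.png",f)
a=-.1877;ux=np.array([np.cos(a),np.sin(a)]);uy=np.array([-ux[1],ux[0]])
F=np.array([.5656,.2223])
C=[np.r_[F+i*.0147*ux+j*.0163*uy,.1704+.0195] for i in(1,-1) for j in(1,-1)]
print("pred",proj("scene",C))
for c in"rb":
    for t in dots(f,c,175,175,40,30):print(c,t,ray("scene",t[:2],.1899))
E
```

```text
t 15.475 tcp [0.5668 0.223  0.1828] y-ang 79.27 z [-0.0001 -0.0001 -1.    ] w 0.046870142875695284 gf 62.7690589427948 F [ 0.5383  0.6651 -3.5674]
tool shift mm [ 0.5 -0.8  0.1]
pred [[180.273  185.5495]
 [194.1439 181.4043]
 [184.5547 193.572 ]
 [198.6485 189.2725]]
r (np.float64(194.01564722617354), np.float64(181.60881934566146), np.float64(703.0)) [0.5766 0.2041 0.1899]
r (np.float64(198.48079877112136), np.float64(189.17972350230414), np.float64(651.0)) [0.5486 0.2092 0.1899]
b (np.float64(180.33333333333334), np.float64(185.16425120772948), np.float64(207.0)) [0.5841 0.2348 0.1899]
b (np.float64(184.47008547008548), np.float64(193.31623931623932), np.float64(117.0)) [0.555  0.2408 0.1899]
```

```bash
python3 -c "
from bench import r
print(r.hand_in())"
```

```text
the job is handed in; nothing more can be done
None
```

I closed the blue jaw flush against the red one with ends level, then handed in with the pair gripped across its outer faces, upright and end-on to the lens at the focus point; in the scene camera all four dots were within 0.4 px of where they should be (top view blocked by the arm), clock about 15.5 s.

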